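Prop open the hood of the glaze mill

ROBOT

A 7-joint arm with a two-finger parallel gripper is mounted at the origin on the work surface; the furniture and walls round the work are solid. World frame = base frame: x ahead of the robot, y to its left, z up, the work surface at z = 0. Lengths are in m, angles in rad, forces in N, time in s.
With the tool pointing down it reaches from about 0.4 to 0.85 m from the base axis. Payload 10.4 kg.
Tool frame: the origin (TCP) lies at the very end of the fingers, on their centre line; the grasp point (between the pads) lies 19 mm behind it (manip.grip_point_offset is the distance from the TCP to the grasp point, in m); z points along the fingers, y is the line along which they close (so a half turn about z gives the same grasp; the last joint's range is limited). The gripper opens to 85 mm and grips with 20 to 120 N. Pads are 22 mm wide; open, the fingers measure 114 mm over their backs; the gripper's body (76 mm by 85 mm) begins 54 mm behind the grasp point. The pads swing forward as they close: fully open they stand 13 mm farther back than shut.
Start: joints at [-0.023, 0.332, -0.065, 1.46, 0.022, 1.35, -0.088], TCP at [0.625, 0, 0.231] pointing down, gripper open.
Joint ranges: [-2.6, 2.6], [-0.5, 2.12], [-1.47, 1.34], [0.16, 2.42], [-1.27, 4.41], [0.06, 2.06], [-2.6, 2.6]. Speed limits (rad/s): [2.22, 2.22, 2.79, 2.79, 3.14, 3.14, 3.14].

INTERFACE

Orientations are given as a unit quaternion [x, y, z, w].
In Python, from workcell import manip gives the robot as it stands. The module is installed in compiled form; this text tells all that it offers.
- The arm moves only by the shell command python3 -m inch 'ROWS' [OPENING] [FORCE]. ROWS is JSON, a list of rows, each a list of 2 entries, a list of its own where there are three numbers: the shift along the tool's x, y, z each as a share of 0.08 m, from -1 to 1, then the turn, a rotation vector about the tool's x, y, z each as a share of 45 degrees, from -1 to 1. A call has exactly 10 rows; each row is the pose to reach, as a shift and turn from the pose commanded when the call began, along the tool's axes at that moment; what a row does not reach only later rows make up. A row lasts 1/10 s, in which the tool goes at most 50 mm and 8.59 degrees, less where a joint would pass 70% of its speed; a pose out of reach is approached as far as the arm can. A call with a number of a shift or a turn outside -1 to 1 is refused whole. A call with a gripper value outside its range is refused whole. OPENING is the opening, from 0 (shut) to 1 (fully open), set as the call begins (- or left out, the last holds). The fingers move at their own pace and stop on an object; FORCE is the grip in N (left out, the last holds). Time passes only in rows, so rows that repeat a pose let the fingers close, or fill a call up. It gives the time, the measured TCP pose, the force, the opening and the grip force at its end, in the units of the state.
- manip.get_obs(): the state, without advancing time (a new reading comes with each control period).
- manip.camera(name): name is "scene" or "side" or "wrist"; returns the picture (400x640x3 uint8, red, green, blue); there is no depth.
- manip.camera_params(name): a dict with "fov_y" (degrees; the focal length in pixels is half the picture's height over the tangent of half this angle, whatever the lens; pixels are square), "cx", "cy" (the principal point, pixels), "k1" (the pictures are not rectified: a ray, as slopes to the right and down, at radius r is drawn at 1 + k1 r^2 times it, then the intrinsics apply), "camera_from_world" (4x4, takes a point from world to camera coordinates); the wrist camera has in their place "T_tool_cam" (4x4, takes a point from camera to tool coordinates, whose origin is the TCP and whose axes are the flange's). Camera axes: x right, y up, looking along -z (the intrinsics and any distortion apply to the point x, -y, -z); pixel columns grow to the right and rows downward; lengths in m; the calibration is good to about 2 mm. A picture is of the moment at which its call begins: read the wrist's pose just before it. camera_params takes no time and is no camera call.
- manip.hand_in(): hands the job in; it is judged then, once.
The state is a dict: "clock": time; "joint_pos": joint angles; "joint_velocities": joint speeds; "tau": joint torques, N m; "position": TCP position; "ee_rot": TCP orientation; "ft_force": force on the tool from outside, world axes, zero at the start; "torque": the same for the moment, N m; "grip_width": opening from 0.0 (shut) to 1.0 (fully open); "grasp_force": force on a finger pad.
Only numpy, scipy, OpenCV 4.12 (cv2) and the standard library are available. Lean on these libraries where they do the work, as an engineer would, in place of code of your own. Each camera call takes 0.05 s, during which the arm holds its last target. There are 200 camera calls.

TASK

The hood of the little grey glaze mill stands raised on its stiff hinge. Swing the mill's prop rod all the way up to its stop, then bring the hood down onto it so that the ball end of the rod sits home in the hood's socket and holds the hood open. Let go of both, and do not disturb the loose things on the table.

Things in the scene. Friction and masses are not known exactly. Their poses are not given: they have to be found in the camera images.
- mill: grey bench glaze mill fixed to the table: open box 215 x 170 mm, 88 mm high, with two black rollers and a jar inside. Origin under the box, on the table; its +x points from the front (louvres and dial) to the hood's hinge at the back, +y to the side that carries the prop rod, z up. The hood is a flat cover 178 mm long and 166 mm wide, hinged at the back
- prop_rod (a joint): angle of the prop rod about its pivot (rad): 0 lying level along the mill's side and pointing to the hinge end (+x), grows as the tip swings up; its stop is at 0.908 (52 degrees). The pivot is stiff: the rod stays where it is left; turning it takes about 1.5 to 2.5 N at the grip
- hood (a joint): opening angle of the hood (rad): 0 shut, grows as it is raised, at most 1.4. The hinge is stiff: the hood stays where it is left, and 1 to 3 N at the grab bar move it. Sitting on the rod's ball with the rod at its stop it stands at about 0.87 (50 degrees)
- rod_pivot (a point): pivot of the prop rod, near the front end of the mill's +y side, 75 mm above the table, 103 mm to -x and 103 mm to +y of the mill's origin; the axis runs along the mill's y. The rod is a steel bar 9 mm thick
- rod_grip (a point): middle of the black cross grip of the prop rod: a round sleeve 13 mm thick and 52 mm long that sticks out sideways from the rod along the mill's +y, 105 mm from the pivot along the rod; this point lies 64 mm outside the plane in which the rod swings. The sleeve is free all round
- rod_tip (a point): centre of the steel ball, 16 mm thick, on the far end of the prop rod, 168 mm from the pivot
- hood_socket (a point): the point in the hood's socket where the centre of the ball belongs. The socket is a steel channel beside the hood's +y edge, 140 mm from the hinge line: a plate on top, with a lip before and behind, 34 mm apart and 18 mm deep, open on the underside of the hood
- hood_bar (a point): middle of the grab bar along the hood's free edge: a black round bar 13 mm thick and 90 mm long, along the mill's y, 210 mm from the hinge line; 25 mm of free space between it and the hood's edge
- hood_hinge (a point): middle of the hood's hinge line, 90 mm to +x of the mill's origin and 100 mm above the table; the line runs along the mill's y
- test_jar: bystander: small screw-cap test jar 49 mm wide, 64 mm high; origin under its centre
- tape_roll: bystander: roll of paper tape 64 mm wide, 24 mm high; origin under its centre
- dish: bystander: small unglazed dish 72 mm wide, 24 mm high; origin under its centre

How it is judged:
On the way:
1. the prop rod stands at its stop while the hood is still raised clear above it (value of joint prop_rod above 0.82 rad and value of joint hood above 0.97 rad), for 0.1 s.
At the end, for the whole second after the job is handed in: The prop rod stands within 5 degrees of its stop, the centre of its ball lies within 12 mm of its place in the hood's socket, and rod and hood are at rest (distance between rod_tip and hood_socket below 0.012 m and value of joint prop_rod above 0.82 rad and velocity of joint hood between -0.05 and 0.05 rad/s and velocity of joint prop_rod between -0.05 and 0.05 rad/s); the robot touches nothing.
It fails at once if a loose bystander is moved by more than 30 mm (distance of any of test_jar, tape_roll, dish from where it was at the start of the episode above 0.03 m).
It also fails if it takes over 42 s, if anything falls off the work surface, if the arm or the gripper's body presses on something with over 40 N, if the wrist force passes 120 N, or if a joint passes its speed limit or range.

## Working session

There is one attempt and no reset: what is moved stays moved. The work goes in short steps, Python scripts to look and compute and a shell command to move; the robot and the scene stay as the last step left them, time stands still between calls to the robot, and variables do not carry over. Pictures are saved under pics/ and viewed, at most 10 in all, crops included, and the job is handed in when it is done.

```bash
mkdir -p pics; python3 - <<'E'
from workcell import manip
import cv2,numpy as np
for n in("scene","side"):
    im=manip.camera(n);cv2.imwrite(f"pics/{n}0.png",im[:,:,::-1]);p=manip.camera_params(n);print(n,p)
print(manip.get_obs(),manip.grip_point_offset)
E
```

```text
scene {'fov_y': 51.55881333125868, 'cx': 317.80473999224625, 'cy': 200.40080587132414, 'k1': -0.061217646007145576, 'camera_from_world': array([[-0.76719422, -0.64132884, -0.01050502,  0.3479208 ],
       [ 0.3828303 , -0.47098146,  0.79474362, -0.25218259],
       [-0.51463967,  0.60570107,  0.60685437, -0.81397126],
       [ 0.        ,  0.        ,  0.        ,  1.        ]])}
side {'fov_y': 57.30067631063573, 'cx': 313.9241352057338, 'cy': 191.5823000672876, 'k1': -0.019224387277676874, 'camera_from_world': array([[-0.900317  , -0.43518418,  0.00663544,  0.43985502],
       [ 0.23833189, -0.48019406,  0.84416324, -0.17009524],
       [-0.36418019,  0.76159595,  0.53604514, -0.84008759],
       [ 0.        ,  0.        ,  0.        ,  1.        ]])}
{'clock': 0.1, 'joint_pos': array([-0.02262269,  0.3328199 , -0.06473043,  1.46082772,  0.02158724,
        1.3498895 , -0.08847645]), 'joint_velocities': array([ 0.00021812, -0.00082348, -0.00089578, -0.00301177, -0.00025834,
        0.00016994, -0.00083229]), 'tau': array([ 9.25707973e-04, -6.26745987e+01,  4.87730233e-02, -3.92438293e+01,
        1.62844139e-02,  6.89412060e-03, -5.92459219e-05]), 'position': array([6.24679181e-01, 3.46602652e-05, 2.30602691e-01]), 'ee_rot': array([ 7.07074543e-01,  7.07138742e-01, -4.53107084e-04, -4.30221242e-04]), 'ft_force': array([ 0.53646945, -1.10116126,  0.25267671]), 'torque': array([ 0.055743  , -0.06730117, -0.00705073]), 'grasp_force': 0.0, 'grip_width': 0.9979954602026864} 0.0187
```

View pics/scene0.png

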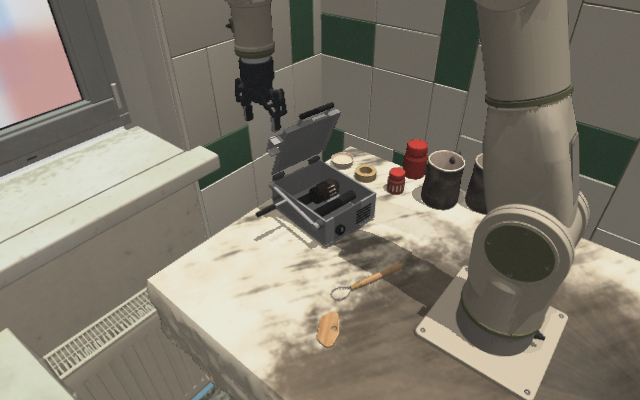

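View pics/side0.png

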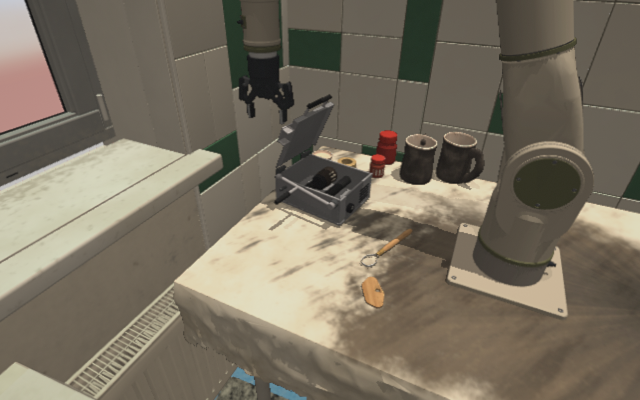

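The mill is at about (320,200) in scene and (320,185) in side. The rod lies on its near side and the raised hood is at (305,140). I'll enlarge both.

```bash
python3 - <<'E'
import cv2
a=cv2.imread("pics/scene0.png")[95:245,235:395];b=cv2.imread("pics/side0.png")[85:235,235:395]
cv2.imwrite("pics/cs.png",cv2.resize(a,None,fx=4,fy=4,interpolation=2))
cv2.imwrite("pics/cd.png",cv2.resize(b,None,fx=4,fy=4,interpolation=2))
E
```

```text
(no output)
```

View pics/cs.png

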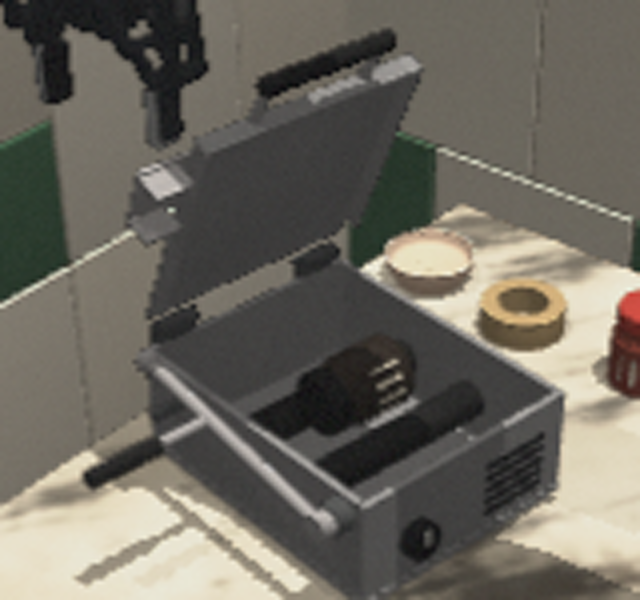

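View pics/cd.png

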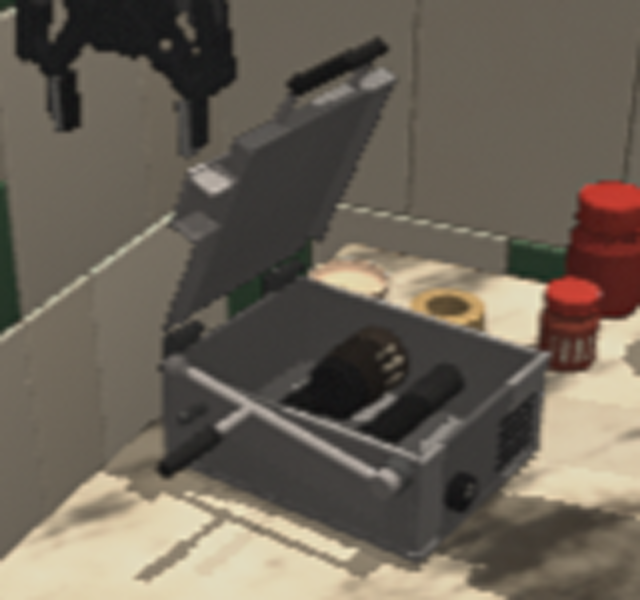

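Crop pixels (scene / side):

| Feature | Scene | Side |
|---|---|---|
| Pivot | (335,520) | (392,478) |
| Ball | (150,362) | (175,368) |
| Sleeve | (90,477)–(158,445) | (165,468)–(215,435) |
| Bar | (262,90)–(392,40) | (293,85)–(383,47) |
| Front top corners | (362,505), (562,395) | (425,458), (548,357) |

I'll triangulate these next.

```bash
cat > h.py <<'E'
from workcell import manip
import numpy as np,cv2
from scipy.spatial.transform import Rotation as R
def ray(n,u,v,obs=None,p=None):
    p=p or manip.camera_params(n);f=200/np.tan(np.radians(p['fov_y']/2))
    K=np.array([[f,0,p['cx']],[0,f,p['cy']],[0,0,1.]])
    d=cv2.undistortPoints(np.array([[[u,v]]],float),K,np.array([p['k1'],0,0,0.]))[0,0]
    d=np.array([d[0],-d[1],-1])
    if n=='wrist':
        T=p['T_tool_cam'];M=np.eye(4);M[:3,:3]=R.from_quat(obs['ee_rot']).as_matrix();M[:3,3]=obs['position'];M=M@T
    else: M=np.linalg.inv(p['camera_from_world'])
    d=M[:3,:3]@d;return M[:3,3],d/np.linalg.norm(d)
def tri(rs):
    A=sum(np.eye(3)-np.outer(d,d) for o,d in rs);b=sum((np.eye(3)-np.outer(d,d))@o for o,d in rs)
    x=np.linalg.solve(A,b);return x,max(np.linalg.norm(np.cross(x-o,d)) for o,d in rs)
def plane(r,z): o,d=r;return o+d*(z-o[2])/d[2]
E
python3 - <<'E'
from h import *
np.set_printoptions(precision=4,suppress=True)
P=dict(pivot=((335,520),(392,478)),tip=((150,362),(175,368)),slo=((90,477),(165,468)),sli=((158,445),(215,435)),b1=((262,90),(293,85)),b2=((392,40),(383,47)),c1=((362,505),(425,458)),c2=((562,395),(548,357)),soc=((160,200),(200,205)),dish=((428,255),(348,282)),tape=((522,310),(448,312)),jar=((640,300),(572,290)))
for k,(a,b) in P.items():
    r=[ray('scene',235+a[0]/4,95+a[1]/4),ray('side',235+b[0]/4,85+b[1]/4)]
    print(k,*tri(r), *[plane(x,{'pivot':.075,'c1':.088,'c2':.088}.get(k,.02)) for x in r])
E
```

```text
pivot [0.4164 0.0397 0.0681] 0.00018875869008086886 [0.4114 0.0457 0.075 ] [0.4124 0.0494 0.075 ]
tip [0.5856 0.0191 0.0938] 0.00013052305677265652 [ 0.6641 -0.0517  0.02  ] [ 0.653  -0.0892  0.02  ]
slo [0.5335 0.1208 0.0904] 0.0008864096314297853 [0.603  0.0648 0.02  ] [0.5889 0.0336 0.02  ]
sli [0.525  0.0733 0.0893] 0.0008295283429966483 [0.5924 0.0128 0.02  ] [ 0.5784 -0.019   0.02  ]
b1 [ 0.514  -0.0172  0.2906] 0.0005031887359462773 [ 0.8907 -0.4242  0.02  ] [ 0.8609 -0.7099  0.02  ]
b2 [ 0.4965 -0.1117  0.2906] 0.0007129432438906985 [ 0.8649 -0.5844  0.02  ] [ 0.8238 -0.884   0.02  ]
c1 [0.3948 0.0411 0.0911] 0.0008289359795050433 [0.3981 0.0375 0.088 ] [0.3956 0.0378 0.088 ]
c2 [ 0.3696 -0.1254  0.0845] 0.0010853683355650063 [ 0.3684 -0.1225  0.088 ] [ 0.3669 -0.1177  0.088 ]
soc [0.5596 0.0227 0.2206] 0.0013223776348619159 [ 0.8211 -0.2208  0.02  ] [ 0.7889 -0.3673  0.02  ]
dish [ 0.6011 -0.2956  0.0145] 0.0016558090456909077 [ 0.598  -0.2904  0.02  ] [ 0.5946 -0.2829  0.02  ]
tape [ 0.4996 -0.2765  0.0167] 0.0003010783685704602 [ 0.4973 -0.2726  0.02  ] [ 0.4972 -0.2701  0.02  ]
jar [ 0.3954 -0.2643  0.0705] 0.004014311711853265 [ 0.4367 -0.3392  0.02  ] [ 0.4168 -0.355   0.02  ]
```

The estimates agree: mill yaw is about -10°, the sleeve is centred near (.529,.097,.090), and the bar is near (.505,-.065,.29), so the hood is at about 65°. The bystanders are all on the -y side. I'll move sideways first, then above the sleeve.

```bash
python3 -m inch '[[[0.6,0,0],[0,0,0.1]],[[1,0,0],[0,0,0.22]],[[1,0,0],[0,0,0.22]],[[1,-0.5,0],[0,0,0.22]],[[1,-1,0],[0,0,0.22]],[[1,-1,0],[0,0,0.22]],[[1,-1,0],[0,0,0.22]],[[1,-1,0],[0,0,0.22]],[[1,-1,0],[0,0,0.22]],[[1,-1,0],[0,0,0.22]]]' 1 30
python3 - <<'E'
from h import *
o=manip.get_obs();im=manip.camera('wrist');cv2.imwrite('pics/w1.png',im[:,:,::-1]);print(manip.camera_params('wrist'))
E
```

```text
clock: 1.1
position: [0.5456, 0.0799, 0.2311]
ee_rot: [0.766, 0.643, -0.0, -0.0]
ft_force: [0.4, 0.5, -0.2]
grip_width: 1.001
grasp_force: 0.0
{'fov_y': 65.16431535610802, 'cx': 319.6105091111876, 'cy': 195.08370910856158, 'k1': 0.007376469270583845, 'T_tool_cam': array([[ 1.58866961e-03,  9.45276851e-01,  3.26265463e-01,
         8.37536499e-02],
       [ 9.99998682e-01, -1.39222168e-03, -8.35615847e-04,
        -2.66826878e-04],
       [-3.35654467e-04,  3.26266360e-01, -9.45277816e-01,
        -1.42525380e-01],
       [ 0.00000000e+00,  0.00000000e+00,  0.00000000e+00,
         1.00000000e+00]])}
```

View pics/w1.png

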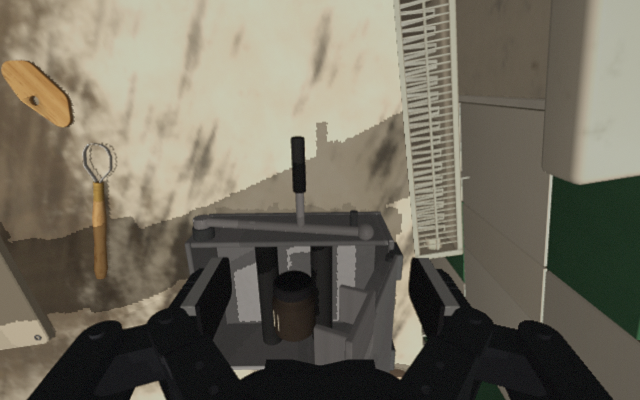

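The wrist view shows the sleeve from (298,138) to (300,192), the pivot at (203,222) and the ball at (366,233). The mill's front top corner is at (190,243) and its back corner at (395,243).

```bash
python3 - <<'E'
from h import *
np.set_printoptions(precision=4,suppress=True)
o=manip.get_obs();Rm=R.from_quat(o['ee_rot']).as_matrix()
for n,u,v,z in(('slo',298,138,.09),('sli',300,192,.09),('piv',203,222,.075),('tip',366,233,.098),('c1',190,243,.088),('c3',395,243,.088)):
    p=plane(ray('wrist',u,v,o),z);print(n,p)
    if n=='slo':a=p
    if n=='sli':
        m=(a+p)/2;m[2]=.09;t=m+[0,0,-.0187];print('tool shift shares to tcp',Rm.T@(t-o['position'])/.08)
E
```

```text
slo [0.5331 0.123  0.09  ]
sli [0.525  0.0723 0.09  ]
tool shift shares to tcp [ 0.1827 -0.2396  1.9975]
piv [0.4176 0.0525 0.075 ]
tip [0.5812 0.0227 0.098 ]
c1 [0.4041 0.037  0.088 ]
c3 [0.6097 0.0014 0.088 ]
```

```bash
python3 -m inch '[[[0.25,-0.24,0],[0,0,0]],[[0.25,-0.24,0.4],[0,0,0]],[[0.25,-0.24,0.8],[0,0,0]],[[0.25,-0.24,1],[0,0,0]],[[0.25,-0.24,1],[0,0,0]],[[0.25,-0.24,1],[0,0,0]],[[0.25,-0.24,1],[0,0,0]],[[0.25,-0.24,1],[0,0,0]],[[0.25,-0.24,1],[0,0,0]],[[0.25,-0.24,1],[0,0,0]]]'
python3 -m inch '[[[0,0,0.3],[0,0,0]],[[0,0,0.5],[0,0,0]],[[0,0,0.7],[0,0,0]],[[0,0,0.9],[0,0,0]],[[0,0,1],[0,0,0]],[[0,0,1],[0,0,0]],[[0,0,1],[0,0,0]],[[0,0,1],[0,0,0]],[[0,0,1],[0,0,0]],[[0,0,1],[0,0,0]]]'
python3 -m inch '[[[0,0,0],[0,0,0]],[[0,0,0],[0,0,0]],[[0,0,0],[0,0,0]],[[0,0,0],[0,0,0]],[[0,0,0],[0,0,0]],[[0,0,0],[0,0,0]],[[0,0,0],[0,0,0]],[[0,0,0],[0,0,0]],[[0,0,0],[0,0,0]],[[0,0,0],[0,0,0]]]' 0 25
```

```text
clock: 2.15
position: [0.5298, 0.1031, 0.1518]
ee_rot: [0.765, 0.643, 0.0, 0.0]
ft_force: [-0.3, -0.0, 0.2]
grip_width: 0.998
grasp_force: 0.0
clock: 3.15
position: [0.5298, 0.1031, 0.0718]
ee_rot: [0.765, 0.643, 0.0, 0.0]
ft_force: [-0.5, 0.0, 0.5]
grip_width: 1.002
grasp_force: 0.0
clock: 4.15
position: [0.5296, 0.103, 0.0713]
ee_rot: [0.765, 0.643, 0.0, 0.0]
ft_force: [0.7, -0.1, -1.1]
grip_width: 0.138
grasp_force: 24.3
```

Gripped. Next I swing the sleeve along its arc.

```bash
python3 -m inch '[[[0,-0.02,-0.1],[0,0,0]],[[0,-0.045,-0.2],[0,0,0]],[[0,-0.08,-0.29],[0,0,0]],[[0,-0.118,-0.384],[0,0,0]],[[0,-0.165,-0.47],[0,0,0]],[[0,-0.216,-0.554],[0,0,0]],[[0,-0.275,-0.63],[0,0,0]],[[0,-0.339,-0.708],[0,0,0]],[[0,-0.339,-0.708],[0,0,0]],[[0,-0.339,-0.708],[0,0,0]]]'
python3 -m inch '[[[0,-0.05,-0.05],[0,0,0]],[[0,-0.095,-0.091],[0,0,0]],[[0,-0.15,-0.14],[0,0,0]],[[0,-0.175,-0.158],[0,0,0]],[[0,-0.175,-0.158],[0,0,0]],[[0,-0.175,-0.158],[0,0,0]],[[0,-0.175,-0.158],[0,0,0]],[[0,-0.175,-0.158],[0,0,0]],[[0,-0.175,-0.158],[0,0,0]],[[0,-0.175,-0.158],[0,0,0]]]'
```

```text
clock: 5.15
position: [0.5031, 0.1074, 0.1285]
ee_rot: [0.766, 0.643, 0.0, 0.0]
ft_force: [1.7, -4.5, 3.4]
grip_width: 0.142
grasp_force: 25.3
clock: 6.15
position: [0.491, 0.1093, 0.1407]
ee_rot: [0.766, 0.643, 0.001, 0.001]
ft_force: [11.1, -4.3, -4.6]
grip_width: 0.141
grasp_force: 25.2
```

The reaction force (11 N along +x and down) means the rod is at its stop. I'll release and rise.

```bash
python3 -m inch '[[[0,0,0],[0,0,0]],[[0,0,0],[0,0,0]],[[0,0,0],[0,0,0]],[[0,0,0],[0,0,0]],[[0,0,0],[0,0,0]],[[0,0,0],[0,0,0]],[[0,0,-0.2],[0,0,0]],[[0,0,-0.5],[0,0,0]],[[0,0,-0.8],[0,0,0]],[[0,0,-1],[0,0,0]]]' 1
python3 -m inch '[[[0,0,-0.5],[0,0,0]],[[0,0,-1],[0,0,0]],[[0,0,-1],[0,0,0]],[[0,0,-1],[0,0,0]],[[0,0,-1],[0,0,0]],[[0,0,-1],[0,0,0]],[[0,0,-1],[0,0,0]],[[0,0,-1],[0,0,0]],[[0,0,-1],[0,0,0]],[[0,0,-1],[0,0,0]]]'
python3 - <<'E'
from h import *
o=manip.get_obs()
a=manip.camera('scene')[95:245,235:395];b=manip.camera('side')[85:235,235:395]
cv2.imwrite('pics/c2.png',cv2.resize(np.hstack([a,b]),None,fx=2.5,fy=2.5,interpolation=2)[:,:,::-1])
E
```

```text
clock: 7.15
position: [0.4894, 0.1103, 0.2223]
ee_rot: [0.765, 0.643, 0.001, 0.0]
ft_force: [0.4, 0.1, 0.0]
grip_width: 1.001
grasp_force: 0.0
clock: 8.15
position: [0.489, 0.1101, 0.3005]
ee_rot: [0.765, 0.643, -0.0, -0.0]
ft_force: [-0.7, 1.0, 0.2]
grip_width: 0.999
grasp_force: 0.0
```

View pics/c2.png

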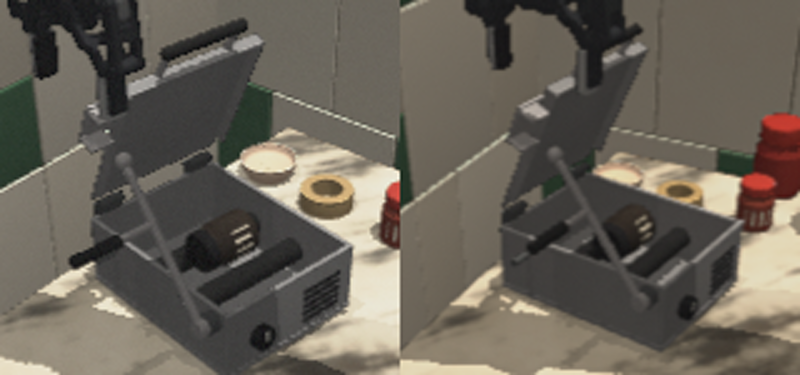

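The rod is up. The ball is at (124,158) in the scene half and (555,153) in the side half, and the hood hasn't moved. I'll check the rod angle and compute the bar approach.

```bash
python3 - <<'E'
from h import *
np.set_printoptions(precision=4,suppress=True)
T=lambda a,b:tri([ray('scene',235+a[0]/2.5,95+a[1]/2.5),ray('side',235+b[0]/2.5,85+b[1]/2.5)])[0]
t=T((124,158),(155,153));print('ball',t)
o=manip.get_obs();Rm=R.from_quat(o['ee_rot']).as_matrix()
bar=np.array([.505,-.0645,.2906]);yaw=np.radians(-9.9)
ex=np.array([np.cos(yaw),np.sin(yaw),0]);ey=np.array([-ex[1],ex[0],0])
O=np.array([.499,-.067,0])
print('mill frame ball',(t-O)@ex,(t-O)@ey,t[2],'bar',(bar-O)@ex,(bar-O)@ey)
tl=np.radians(30);z=np.sin(tl)*ex-np.cos(tl)*np.array([0,0,1])
for d in(.1,0): 
    p=bar+z*(.0187-d);print(d,p,Rm.T@(p-o['position'])/.08)
E
```

```text
ball [0.5201 0.0336 0.2059]
mill frame ball 0.0035056770004010286 0.10277444411061078 0.20592478653867485 bar 0.005480833206230124 0.003494347917063395
0.1 [ 0.465  -0.0575  0.361 ] [-2.1156  0.0637 -0.7551]
0 [ 0.5142 -0.0661  0.2744] [-2.1157  0.6886  0.3275]
```

The ball matches the stop position to within 3 mm. I'll go above the bar, tilted 30° toward the hinge.

```bash
python3 -m inch '[[[0,0,-0.5],[0,0,0]],[[0,0,-0.9],[-0.1,0,0]],[[-0.3,0,-0.9],[-0.25,0,0]],[[-0.7,0.03,-0.9],[-0.4,0,0]],[[-1,0.06,-0.9],[-0.55,0,0]],[[-1,0.06,-0.9],[-0.667,0,0]],[[-1,0.06,-0.9],[-0.667,0,0]],[[-1,0.06,-0.9],[-0.667,0,0]],[[-1,0.06,-0.9],[-0.667,0,0]],[[-1,0.06,-0.9],[-0.667,0,0]]]' 1
python3 -m inch '[[[-0.5,0,0],[0,0,0]],[[-1,0,0],[0,0,0]],[[-1,0,0],[0,0,0]],[[-1,0,0],[0,0,0]],[[-1,0,0],[0,0,0]],[[-1,0,0],[0,0,0]],[[-1,0,0],[0,0,0]],[[-1,0,0],[0,0,0]],[[-1,0,0],[0,0,0]],[[-1,0,0],[0,0,0]]]'
python3 - <<'E'
from h import *
im=manip.camera('wrist');cv2.imwrite('pics/w2.png',im[:,:,::-1])
o=manip.get_obs();Rm=R.from_quat(o['ee_rot']).as_matrix()
bar=np.array([.505,-.0645,.2906])
print(o['joint_pos'],'to grasp',Rm.T@(bar+Rm[:,2]*.0187-o['position'])/.08,Rm[:,2])
E
```

```text
clock: 9.25
position: [0.4806, 0.0308, 0.3726]
ee_rot: [0.739, 0.622, 0.166, 0.198]
ft_force: [0.5, -0.3, 0.3]
grip_width: 1.004
grasp_force: 0.0
clock: 10.25
position: [0.4662, -0.0483, 0.3726]
ee_rot: [0.739, 0.622, 0.167, 0.198]
ft_force: [0.2, 0.1, -0.4]
grip_width: 1.0
grasp_force: 0.0
[-0.11301989 -0.45336016  0.01476036  2.00711695  0.15923186  1.08478716
 -0.30906165] to grasp [-0.11630611 -0.06954144  1.37773131] [ 0.49288037 -0.0859484  -0.86584168]
```

View pics/w2.png

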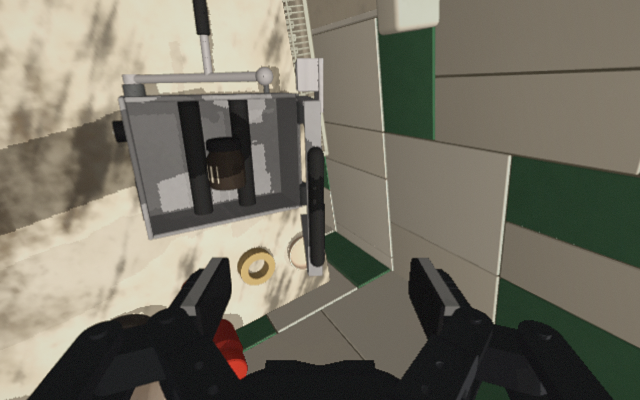

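The bar, (317,150)–(317,265), is centred between the fingers. I'll descend along the tool axis and close.

```bash
python3 -m inch '[[[-0.1,-0.07,0.4],[0,0,0]],[[-0.1,-0.07,0.8],[0,0,0]],[[-0.1,-0.07,1],[0,0,0]],[[-0.1,-0.07,1],[0,0,0]],[[-0.1,-0.07,1],[0,0,0]],[[-0.1,-0.07,1],[0,0,0]],[[-0.1,-0.07,1],[0,0,0]],[[-0.1,-0.07,1],[0,0,0]],[[-0.1,-0.07,1],[0,0,0]],[[-0.1,-0.07,1],[0,0,0]]]' 1
python3 -m inch '[[[0,0,0.15],[0,0,0]],[[0,0,0.3],[0,0,0]],[[0,0,0.36],[0,0,0]],[[0,0,0.36],[0,0,0]],[[0,0,0.36],[0,0,0]],[[0,0,0.36],[0,0,0]],[[0,0,0.36],[0,0,0]],[[0,0,0.36],[0,0,0]],[[0,0,0.36],[0,0,0]],[[0,0,0.36],[0,0,0]]]'
python3 -m inch '[[[0,0,0],[0,0,0]],[[0,0,0],[0,0,0]],[[0,0,0],[0,0,0]],[[0,0,0],[0,0,0]],[[0,0,0],[0,0,0]],[[0,0,0],[0,0,0]],[[0,0,0],[0,0,0]],[[0,0,0],[0,0,0]],[[0,0,0],[0,0,0]],[[0,0,0],[0,0,0]]]' 0 25
python3 -c "from h import *;print(manip.get_obs()['joint_pos'])"
```

```text
clock: 11.3
position: [0.4995, -0.0623, 0.3008]
ee_rot: [0.739, 0.621, 0.167, 0.198]
ft_force: [-0.4, -0.5, 0.2]
grip_width: 1.0
grasp_force: 0.0
clock: 12.3
position: [0.5137, -0.0648, 0.2757]
ee_rot: [0.739, 0.621, 0.167, 0.198]
ft_force: [-0.3, -0.2, -0.1]
grip_width: 1.001
grasp_force: 0.0
clock: 13.3
position: [0.5138, -0.0647, 0.2758]
ee_rot: [0.739, 0.621, 0.167, 0.198]
ft_force: [-1.6, -1.1, 2.8]
grip_width: 0.136
grasp_force: 24.4
[-0.11061044 -0.30825583  0.06537576  2.10990321  0.17242506  0.8318697
 -0.29911983]
```

```bash
python3 -m inch '[[[0,-0.07,-0.006],[0,0,0]],[[0,-0.141,-0.012],[0,0,0]],[[0,-0.205,-0.014],[0,0,0]],[[0,-0.272,-0.016],[0,0,0]],[[0,-0.34,-0.014],[0,0,0]],[[0,-0.404,-0.012],[0,0,0]],[[0,-0.47,-0.008],[0,0,0]],[[0,-0.535,-0.003],[0,0,0]],[[0,-0.6,0.005],[0,0,0]],[[0,-0.6,0.005],[0,0,0]]]'
python3 -m inch '[[[0,-0.02,0.002],[0,0,0]],[[0,-0.04,0.004],[0,0,0]],[[0,-0.06,0.007],[0,0,0]],[[0,-0.08,0.01],[0,0,0]],[[0,-0.1,0.013],[0,0,0]],[[0,-0.1,0.013],[0,0,0]],[[0,-0.1,0.013],[0,0,0]],[[0,-0.1,0.013],[0,0,0]],[[0,-0.1,0.013],[0,0,0]],[[0,-0.1,0.013],[0,0,0]]]'
python3 -c "
from h import *
o=manip.get_obs();print(o['joint_pos']);z=R.from_quat(o['ee_rot']).as_matrix()[:,2];b=o['position']-.0187*z;print(b,np.arcsin((b[2]-.1)/.21))"
```

```text
clock: 14.3
position: [0.4718, -0.0578, 0.2501]
ee_rot: [0.74, 0.622, 0.166, 0.198]
ft_force: [-5.3, -3.9, 1.8]
grip_width: 0.141
grasp_force: 25.4
clock: 15.3
position: [0.4665, -0.0568, 0.246]
ee_rot: [0.74, 0.621, 0.166, 0.198]
ft_force: [0.1, -5.4, 0.9]
grip_width: 0.146
grasp_force: 25.0
[-0.10094978 -0.41161768  0.02973294  2.24213455  0.18445757  0.80867786
 -0.33702947]
[ 0.45725711 -0.05520833  0.26219706] 0.8825591866063908
```

```bash
python3 -m inch '[[[0,-0.015,0.003],[0,0,0]],[[0,-0.03,0.006],[0,0,0]],[[0,-0.045,0.009],[0,0,0]],[[0,-0.06,0.012],[0,0,0]],[[0,-0.06,0.012],[0,0,0]],[[0,-0.06,0.012],[0,0,0]],[[0,-0.06,0.012],[0,0,0]],[[0,-0.06,0.012],[0,0,0]],[[0,-0.06,0.012],[0,0,0]],[[0,-0.06,0.012],[0,0,0]]]'
python3 - <<'E'
from h import *
o=manip.get_obs();print(o['joint_pos']);z=R.from_quat(o['ee_rot']).as_matrix()[:,2];b=o['position']-.0187*z;print(b,np.arcsin((b[2]-.1)/.21))
a=manip.camera('scene')[95:245,235:395];b=manip.camera('side')[85:235,235:395]
cv2.imwrite('pics/c3.png',cv2.resize(np.hstack([a,b]),None,fx=2.5,fy=2.5,interpolation=2)[:,:,::-1])
E
```

```text
clock: 16.3
position: [0.4656, -0.0566, 0.2456]
ee_rot: [0.739, 0.621, 0.169, 0.201]
ft_force: [17.1, -10.7, 1.5]
grip_width: 0.141
grasp_force: 24.5
[-0.09926825 -0.41890081  0.02705498  2.25035148  0.1863829   0.80039615
 -0.3400462 ]
[ 0.45625301 -0.0549878   0.26171177] 0.8789290143990814
```

View pics/c3.png

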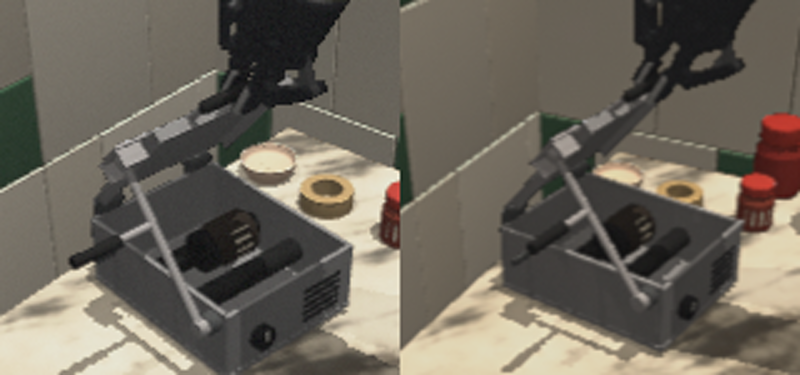

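The force rose to 17 N with the hood stopped at about 0.88, and the rod tip has disappeared inside the socket channel at (125,160). It's seated, so I'll release and withdraw.

```bash
python3 -m inch '[[[0,0,0],[0,0,0]],[[0,0,0],[0,0,0]],[[0,0,0],[0,0,0]],[[0,0,0],[0,0,0]],[[0,0,0],[0,0,0]],[[0,0,0],[0,0,0]],[[0,0,0],[0,0,0]],[[0,0,-0.15],[0,0,0]],[[0,0,-0.35],[0,0,0]],[[0,0.05,-0.5],[0,0,0]]]' 1
python3 -m inch '[[[0,0.1,-0.3],[0.05,0,0]],[[0,0.2,-0.6],[0.15,0,0]],[[0,0.4,-0.9],[0.3,0,0]],[[0,0.5,-1],[0.4,0,0]],[[0,0.5,-1],[0.4,0,0]],[[0,0.5,-1],[0.4,0,0]],[[0,0.5,-1],[0.4,0,0]],[[0,0.5,-1],[0.4,0,0]],[[0,0.5,-1],[0.4,0,0]],[[0,0.5,-1],[0.4,0,0]]]'
python3 - <<'E'
from h import *
a=manip.camera('scene')[95:245,235:395];b=manip.camera('side')[85:235,235:395]
cv2.imwrite('pics/c4.png',cv2.resize(np.hstack([a,b]),None,fx=2.5,fy=2.5,interpolation=2)[:,:,::-1])
E
```

```text
clock: 17.4
position: [0.4463, -0.0529, 0.2804]
ee_rot: [0.739, 0.622, 0.167, 0.198]
ft_force: [-0.2, -0.0, 0.7]
grip_width: 0.999
grasp_force: 0.0
clock: 18.4
position: [0.4411, -0.0522, 0.369]
ee_rot: [0.761, 0.64, 0.068, 0.08]
ft_force: [0.4, 0.0, -0.0]
grip_width: 1.0
grasp_force: 0.0
```

View pics/c4.png

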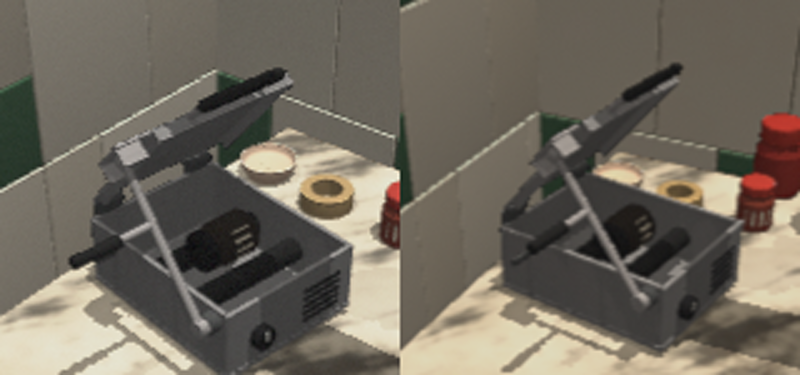

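The gripper is clear, the hood rests on the rod and the ball is hidden in the socket at (125,158). The bar runs (203,103)–(283,73) in the scene half and (627,98)–(680,67) in the side half. One numeric check before handing in.

```bash
python3 - <<'E'
from h import *
T=lambda a,b:tri([ray('scene',235+a[0]/2.5,95+a[1]/2.5),ray('side',235+b[0]/2.5,85+b[1]/2.5)])[0]
m=(T((203,103),(227,98))+T((283,73),(280,67)))/2
an=np.arcsin((m[2]-.1)/.21);print(m,an)
if .82<an<.93: print(manip.hand_in())
E
```

```text
[ 0.4576483  -0.06178474  0.25764092] 0.8490772229970059
the job is handed in; nothing more can be done
None
```

The job is handed in (no verdict returned): the rod stands at its stop, the hood measured about 0.85 to 0.88 rad (0.87 expected) with the ball in its socket, and the gripper is clear at about 18.5 s with no bystander seen to move.

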